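# Dial in the coffee grinder: zero the blank grind dial, count four clicks, lock it

## Robot

A 6-joint arm with a two-finger parallel gripper is mounted at the origin on a cart in front of the work surface, level with it; the furniture and walls round the work are solid. World frame = base frame: x ahead of the robot, y to its left, z up, the work surface at z = 0. Lengths are in m, angles in degrees, forces in N, time in s.
With the tool pointing down it reaches from about 0.325 to 0.85 m from the base axis. Payload 15.5 kg.
Tool frame: the origin (TCP) lies at the very end of the fingers, on their centre line; the grasp point (between the pads) lies arm.grip_depth behind it (arm.grip_depth is the distance from the TCP to the grasp point, in m); z points along the fingers, y is the line along which they close (so a half turn about z gives the same grasp; the last joint's range is limited). The gripper opens to 91 mm and grips with 3 to 60 N. Pads are 32 mm wide; open, the fingers measure 118 mm over their backs; the gripper's body (76 mm by 178 mm) begins 60 mm behind the grasp point.
Start: joints at [-73.138, 28.281, 77.091, -0, 74.628, -5.472], TCP at [0.238, -0.578, 0.214] pointing down, gripper open.
Joint ranges: [-166.48, 166.48], [-47.26, 123.95], [12.59, 153.08], [-70.14, 250.14], [6.76, 159.57], [-176.63, 176.63]. Speed limits (degrees/s): [108.29, 108.29, 147.25, 172.46, 172.46, 172.46].

## Interface

Orientations are given as a 3x3 rotation matrix whose columns are the frame's x, y, z axes.
In Python, from rig import arm gives the robot as it stands. Calls block until the motion is done:
- arm.move_to(position, orientation): joint-space move of the TCP to a pose.
- arm.move_l(position, orientation=None, feed=0.15): straight line of the TCP; orientation=None keeps the orientation; feed is the mean speed in m/s.
- arm.move_joints(angles): joint-space move.
- arm.grip(opening): finger opening in m; the grip force is fixed at half the most; returns when the fingers have stopped.
- arm.sleep(seconds).
- arm.solve_ik(position, orientation): joint angles nearest the present ones, or None.
- arm.snapshot(name): name is "scene" or "side" or "wrist"; returns the picture (480x640x3 uint8, red, green, blue); there is no depth.
- arm.get_calibration(name): a dict with "intrinsics" (3x3 intrinsics, pixels), "cam_to_world" (4x4, takes a point from camera to world coordinates). Camera axes: x right, y down, z forward; pixel columns grow to the right and rows downward; lengths in m; the calibration is good to about 2 mm. The wrist camera is an equidistant fisheye: a pixel r from the principal point sees the ray r / f radians off the axis. A picture is of the moment at which its call begins: read the wrist's pose just before it. get_calibration takes no time and is no camera call; for the wrist camera it gives the pose at the moment of the call.
A pose or a line that the arm cannot do raises arm.Unreachable and nothing moves.
- arm.sign_off(): hands the job in; it is judged then, once.
Readings, each from a call of its own:
- arm.current_t(): time.
- arm.current_joint_positions(): joint angles.
- arm.current_dq(): joint speeds.
- arm.current_tau(): joint torques, N m.
- arm.current_ee_pos(): TCP position.
- arm.current_tool_rot(): TCP orientation.
- arm.current_force(): force on the tool from outside, world axes, zero at the start.
- arm.current_torque(): the same for the moment, N m.
- arm.current_width(): finger opening in m.
- arm.current_grasp_force(): force on a finger pad.
Only numpy, scipy, OpenCV 4.12 (cv2) and the standard library are available. Lean on these libraries where they do the work, as an engineer would, in place of code of your own. Each camera call takes 0.05 s, during which the arm holds its last target. There are 200 camera calls.

## Task

Set the coffee grinder for the next brew. Its grind dial is blank, so turn it clockwise until you feel the burrs just meet at the end stop, without forcing it, then back it off counter-clockwise by exactly four clicks. Finally push the red lock slide fully home toward the dial so the setting cannot wander, let go, and leave the things standing round the grinder where they are.

Things in the scene. Friction and masses are not known exactly. Their poses are not given: they have to be found in the camera images.
- grinder: White coffee grinder, black base, fixed to the table, 272 (x) x 124 mm (y), its flat top 160 mm above the table. Origin: on the table under the dial's axis; x points to the machine's back, z up. Its top reaches 100 mm in front of the dial's axis (-x). A round hopper, 91 mm across, stands on the top behind the dial, axis at x = +122 mm, lid knob at 232 mm height.
- dial_top (a point): Centre of the top face of the grind dial: blank black upright round knob, 56 mm across, 28 mm high, fine ribs, no mark; free of other parts for 60 mm round its axis above its 3 mm high seat. The point is on the fixed machine and does not turn with the dial. Clockwise from above closes the burrs, counter-clockwise opens them. The dial is left two to five clicks open.
- dial_foot (a point): Point on the dial's axis at the grinder's flat top, 31 mm under dial_top. The dial has 18 clicks a turn (20 degrees each) and takes about 0.2 N m to get over a click; let go, it settles in the nearest notch. Notch zero is at the clockwise end stop: beyond it the torque climbs steadily instead of letting go, from 0.35 N m by about 1 N m per rad.
- burr_gap (a joint): Burr gap in m, inside the machine and not visible: 0 in notch zero, 0.00002 more for each click counter-clockwise, negative when pressed past zero; the burrs are jammed if the dial is forced 0.17 rad past notch zero (about 0.5 N m). Far finer than the measured value can show.
- lock (a joint): Travel of the lock slide in m: 0 to 0.002 as left (open), 0.012 fully home. It moves along the grinder's +x, toward the dial, with about 2.5 N friction and stays where it is left; its hidden bolt enters the click wheel only while the dial sits in a notch.
- lock_tab (a point): Top centre of the lock slide's red tab, 10 (x) x 24 (y) x 18 mm high, standing on the grinder's flat top; moves with the slide, from 80 mm (open) to 68 mm (home) in front of the dial's axis.
- black_mug: Black mug, 106 mm high, right of the grinder; loose, leave it alone. Origin under its middle.
- spread_tub: Yellow tub with grey rim, 80 mm across, 107 mm high, right of the grinder's back; loose, leave it alone. Origin under its middle.
- cocoa: Small jar with brown lid, 62 mm across, 77 mm high, left of the grinder; loose, leave it alone. Origin under its middle.

How it is judged (in metres and radians):
On the way, in this order (a step that is already met when the one before it is completed fails the run):
1. the dial is turned clockwise until the burrs meet at the end stop (value of joint burr_gap below -1e-06 m), for 0.05 s.
2. the dial is backed off to the fourth click (value of joint burr_gap between 7.4e-05 and 8.6e-05 m), for 0.3 s.
3. the lock slide is pushed home (value of joint lock above 0.0105 m), for 0.1 s.
At the end, for the whole second after the job is handed in: The dial rests in the fourth notch from the end stop (burr gap 0.08 mm, within 0.006 mm, a third of a click), the lock slide is within 1.5 mm of fully home (more than 10.5 mm of its 12 mm), and the mug, the tub and the jar stand where they stood (within 20 mm) (all of step 2 and value of joint lock above 0.0105 m and distance of each of black_mug, spread_tub, cocoa from where it was at the start of the episode below 0.02 m); the robot touches nothing.
It fails at once if the burrs are jammed by forcing the dial more than 0.17 rad past notch zero (about 0.5 N m) (value of joint burr_gap below -9.7e-06 m).
It fails at once if the mug, the tub or the cocoa jar is shoved by more than 20 mm or tipped by more than 0.35 rad (distance of any of black_mug, spread_tub, cocoa from where it was at the start of the episode above 0.02 m or angle between any of black_mug, spread_tub, cocoa's own z axis and vertical above 0.35 rad).
It also fails if it takes over 72 s, if anything falls off the work surface, if the arm or the gripper's body presses on something with over 40 N, if the wrist force passes 120 N, or if a joint passes its speed limit or range.

## Working session

There is one attempt and no reset: what is moved stays moved. The work goes in short steps, each a Python script; the robot and the scene stay as the last script left them, time stands still between calls to the robot, and variables do not carry over. Pictures are saved under pics/ and viewed, at most 10 in all, crops included, and the job is handed in when it is done.

```bash
ls; mkdir -p pics
python3 - <<'E'
from rig import arm
import cv2,numpy as np
for n in("scene","side"):
    c=arm.get_calibration(n);print(n,np.round(c["intrinsics"],1).tolist(),np.round(c["cam_to_world"],4).tolist())
    cv2.imwrite(f"pics/{n}0.png",arm.snapshot(n)[:,:,::-1])
print(arm.grip_depth,arm.current_tool_rot(),arm.current_t())
E
```

```text
pics
scene [[556.2, 0.0, 321.6], [0.0, 556.2, 233.8], [0.0, 0.0, 1.0]] [[-0.6615, 0.317, -0.6797, 1.2656], [0.7497, 0.3036, -0.588, 0.5736], [0.0199, -0.8985, -0.4385, 0.5567], [0.0, 0.0, 0.0, 1.0]]
side [[551.5, 0.0, 311.2], [0.0, 551.5, 246.2], [0.0, 0.0, 1.0]] [[-0.2586, 0.634, -0.7289, 1.3296], [0.9659, 0.1591, -0.2043, 0.2047], [-0.0135, -0.7568, -0.6535, 0.7935], [0.0, 0.0, 0.0, 1.0]]
0.0188 [[ 9.25001999e-01  3.79962101e-01 -3.23034858e-04]
 [ 3.79962227e-01 -9.25001422e-01  1.03695338e-03]
 [ 9.51952822e-05 -1.08192499e-03 -9.99999410e-01]] 0.1
```

View pics/scene0.png

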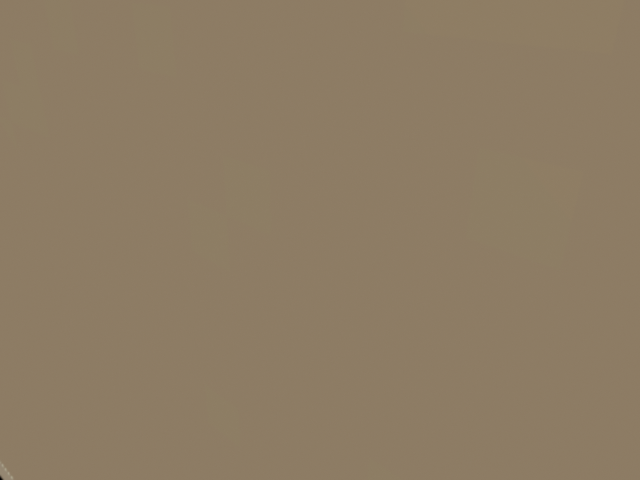

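View pics/side0.png

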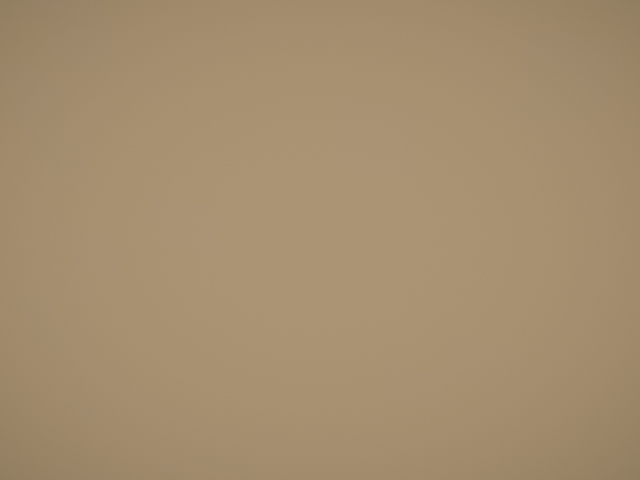

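Both fixed cameras show only a blank brown surface, so they are blocked and no use. I'll use the wrist camera instead.

Run:
```python
from rig import arm
import cv2,numpy as np
c=arm.get_calibration("wrist");print(np.round(c["intrinsics"],1).tolist(),np.round(c["cam_to_world"],4).tolist())
cv2.imwrite("pics/w0.png",arm.snapshot("wrist")[:,:,::-1])
```

```text
[[371.6, 0.0, 319.0], [0.0, 371.6, 236.8], [0.0, 0.0, 1.0]] [[0.381, -0.8833, -0.2732, 0.3158], [-0.9246, -0.3644, -0.1112, -0.5466], [-0.0013, 0.2949, -0.9555, 0.3837], [0.0, 0.0, 0.0, 1.0]]
```

View pics/w0.png

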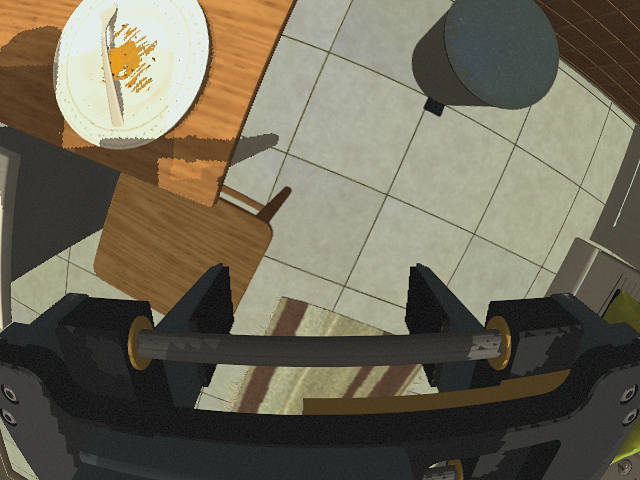

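The plate on the table is at the upper left (px 130,70). The workspace lies further to the left, so I'll lift the tool and pan that way.

```bash
cat > h.py <<'E'
from rig import arm
import cv2,numpy as np
def R(yaw):  # tool down, tool x axis at yaw
    c,s=np.cos(yaw),np.sin(yaw); return np.array([[c,s,0],[s,-c,0],[0,0,-1.]])
def snap(name):
    c=arm.get_calibration("wrist"); im=arm.snapshot("wrist")[:,:,::-1].copy()
    cv2.imwrite(f"pics/{name}.png",im); np.savez(f"pics/{name}.npz",K=c["intrinsics"],T=c["cam_to_world"]); return im
def px(name,u,v,z):
    d=np.load(f"pics/{name}.npz");K,T=d["K"],d["T"]
    a=np.array([u-K[0,2],v-K[1,2]])/K[0,0]; r=np.hypot(*a)
    ray=T[:3,:3]@np.array([*(a/r*np.sin(r)),np.cos(r)]); o=T[:3,3]
    return o+ray*(z-o[2])/ray[2]
def proj(name,P):
    d=np.load(f"pics/{name}.npz");K,T=d["K"],d["T"]
    p=T[:3,:3].T@(np.asarray(P)-T[:3,3]); r=np.hypot(p[0],p[1]); th=np.arctan2(r,p[2])
    return K[:2,2]+K[0,0]*th*p[:2]/r
E
python3 - <<'E'
from h import *
p=arm.current_ee_pos(); 
for z in (.45,.4,.36):
    try: arm.move_l([p[0],p[1],z],feed=.25);break
    except arm.Unreachable: pass
q=arm.current_joint_positions(); print(q,arm.current_ee_pos())
q=list(q); q[0]=-20; arm.move_joints(q); a=snap("w1")
q[0]=25; arm.move_joints(q); b=snap("w2"); print(arm.current_ee_pos(),arm.current_t())
cv2.imwrite("pics/both.png",cv2.resize(np.vstack([a,b]),None,fx=.625,fy=.625,interpolation=cv2.INTER_AREA))
E
```

```text
[-7.31390700e+01  2.16615151e+01  5.27089077e+01  1.64220736e-04
  1.05748722e+02 -5.47248803e+00] [ 0.23730746 -0.5775046   0.44861658]
[0.5386839  0.31569974 0.44856242] 5.0917
```

View pics/both.png

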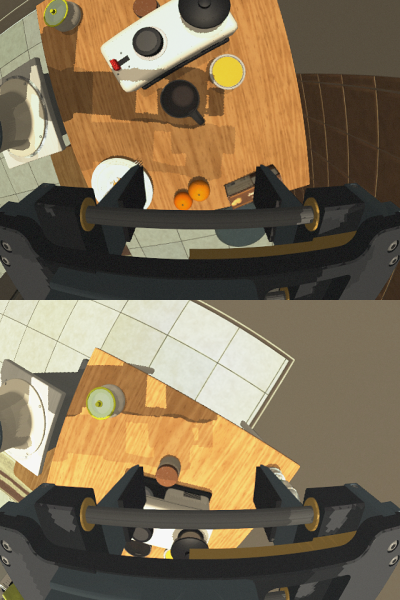

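In w1 the grinder is near the top: dial at about (237,66), red tab (186,103), hopper (325,15), mug (287,157), tub (363,115), cocoa jar (233,8). I'll view the full frame for better precision.

Run:
```python
import cv2
cv2.imwrite("pics/w1c.png",cv2.resize(cv2.imread("pics/w1.png")[0:200,130:400],None,fx=2.9,fy=2.9))
from h import px
for n,u,v,z in(("dial",237,66,.188),("tab",186,103,.178),("hop",325,15,.23)):print(n,px("w1",u,v,z))
```

```text
dial [0.55232994 0.01761092 0.188     ]
tab [ 0.47768927 -0.00342191  0.178     ]
hop [0.66146896 0.03715754 0.23      ]
```

View pics/w1c.png

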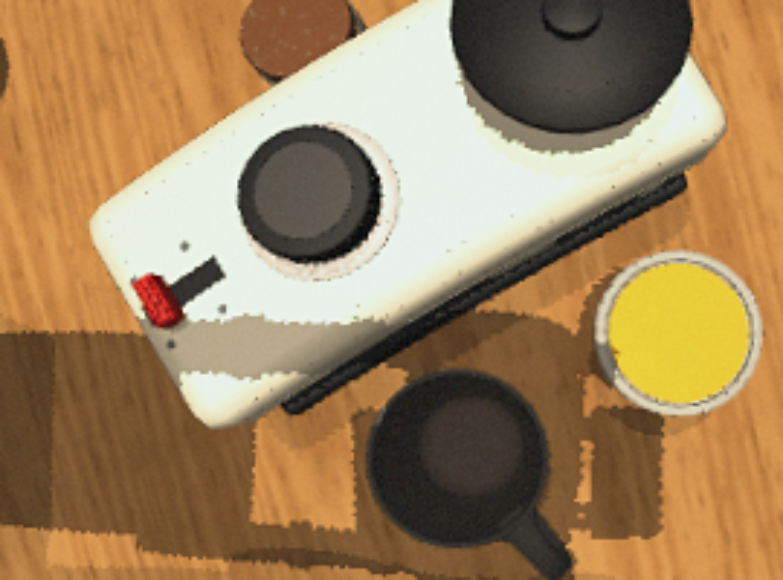

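Run:
```python
from h import *
d=px("w1",234.5,65.5,.191);k=px("w1",327.2,4.1,.232);t=px("w1",182.4,102,.178)
print(d,k,t,np.linalg.norm((k-d)[:2]),np.linalg.norm((t-d)[:2]))
g=(k-t)[:2];yaw=np.arctan2(g[1],g[0]);print(np.degrees(yaw),np.degrees(np.arctan2(*(d-t)[:2][::-1])))
g/=np.linalg.norm(g)
arm.move_to([*(d[:2]-.08*g),.42],R(yaw)); arm.sleep(.3)
im=snap("w3"); print(arm.current_joint_positions().round(1),arm.current_t())
for n,P in(("d",[*d[:2],.191]),("k",[*(d[:2]+.122*g),.232]),("t",[*(d[:2]-.08*g),.178])): print(n,proj("w3",P))
u,v=proj("w3",[*d[:2],.191]).astype(int);y0=max(v-140,0);x0=u-133
print(x0,y0); cv2.imwrite("pics/w3c.png",cv2.resize(im[y0:y0+200,x0:x0+266],None,fx=3,fy=3))
```

```text
[0.55018394 0.01847542 0.191     ] [0.66665076 0.04814146 0.232     ] [ 0.47351557 -0.00063279  0.178     ] 0.12018565871822912 0.07901368620017139
14.17310025776814 13.994817870141427
[-7.3  7.1 76.7  0.  96.1 68.4] 6.675
d [318.86415489 129.91697772]
k [319.13527736   7.9329372 ]
t [318.71017358 200.85224885]
185 0
```

View pics/w3c.png

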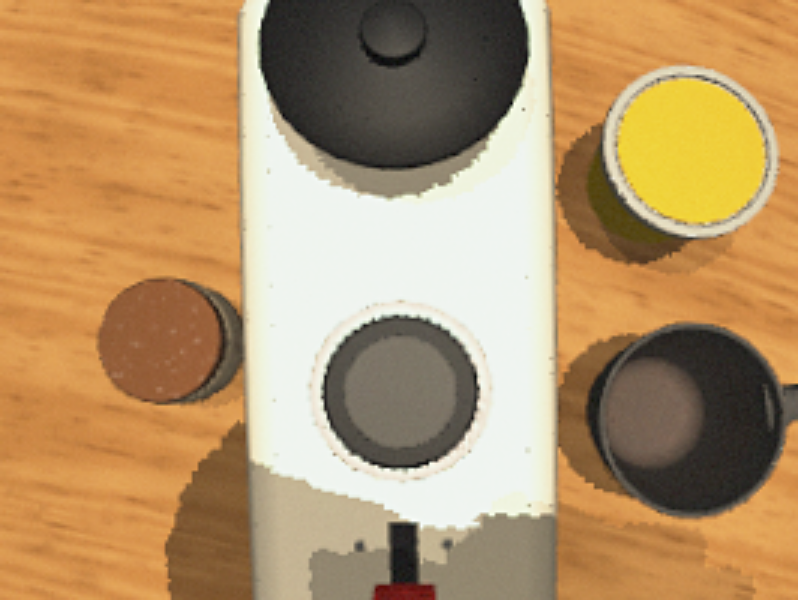

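The dial is at (318.7,130.3) against a prediction of (318.9,129.9), so the two views agree to well under 1 mm. The knob sits slightly left of prediction, which puts yaw at about 15°. Next I'll grasp the dial and turn it clockwise while watching torque.

```bash
cat >> h.py <<'E'
D=np.array([.5503,.0186])
def tz(n=3): return np.mean([arm.current_torque()[2] for _ in range(n)])
def yaw():
    r=arm.current_tool_rot(); return np.degrees(np.arctan2(r[1,0],r[0,0]))
E
python3 - <<'E'
from h import *
y=np.radians(60)
arm.move_to([*D,.28],R(y)); arm.move_l([*D,.171],feed=.12)
print("above",arm.current_force().round(2),arm.current_torque().round(3),arm.current_t())
arm.grip(0.0); arm.sleep(.2)
print("grip",arm.current_width(),arm.current_grasp_force(),arm.current_force().round(2),arm.current_torque().round(3),arm.current_t())
b=tz(); q=np.array(arm.current_joint_positions()); y0=yaw(); log=[]
for i in range(8):
    q[5]+=1.5; arm.move_joints(q); log.append((round(y0-yaw(),2),round(tz()-b,3),round(arm.current_t(),2)))
    if abs(log[-1][1])>.33: break
print(log, arm.current_torque())
E
```

```text
above [-0.01  0.55  0.64] [-0.023 -0.121  0.029] 8.5
grip 0.055424036540270755 30.00110685825348 [-8.23  5.08  8.47] [ 0.989  1.664 -0.009] 9.3417
[(np.float64(1.46), np.float64(0.172), 9.59), (np.float64(2.95), np.float64(0.214), 9.84), (np.float64(4.45), np.float64(0.108), 10.09), (np.float64(5.94), np.float64(0.062), 10.34), (np.float64(7.45), np.float64(0.021), 10.59), (np.float64(8.95), np.float64(0.131), 10.84), (np.float64(10.45), np.float64(0.026), 11.09), (np.float64(11.95), np.float64(-0.001), 11.34)] [ 0.64116783  0.70036265 -0.0101598 ]
```

Run:
```python
from h import *
b=-.009; q=np.array(arm.current_joint_positions())
s=[arm.current_torque()[2] for _ in range(8)];print("std",np.std(s),arm.current_force().round(1))
for i in range(48):
    q[5]+=2; arm.move_joints(q); t=tz()-b; print(round(60-yaw(),1),round(t,3),arm.current_force().round(1),end=" | ")
    if abs(t)>.3: break
print(arm.current_t(),arm.current_width())
```

```text
std 0.0 [-4.4  3.9  5.3]
13.9 -0.07 [-3.5  3.3  4.1] | 15.9 -0.118 [-2.8  3.2  4.2] | 17.9 -0.351 [-3.6  2.3  4. ] | 12.0917 0.055331739000221765
```

```bash
cat >> h.py <<'E'
def tza(n=6):
    s=[]
    for _ in range(n): arm.sleep(.012); s.append(arm.current_torque()[2])
    return np.mean(s),np.std(s)
E
python3 - <<'E'
from h import *
b=-.009; q=np.array(arm.current_joint_positions())
print(tza(10))
for i in range(48):
    q[5]+=2; arm.move_joints(q); t,s=tza(); t-=b; print(round(60-yaw(),1),round(t,3),round(s,3),end=" | ")
    if t>.3: break
print(arm.current_t(),arm.current_width())
E
```

```text
(np.float64(-0.3098524626429513), np.float64(0.037543054553038545))
19.8 -0.094 0.022 | 21.8 0.198 0.033 | 23.8 0.12 0.02 | 25.8 0.079 0.026 | 27.8 0.048 0.019 | 29.8 0.01 0.022 | 31.8 -0.024 0.025 | 33.8 -0.083 0.025 | 35.8 -0.134 0.042 | 37.8 -0.322 0.028 | 39.8 -0.077 0.031 | 41.8 0.191 0.028 | 43.8 0.145 0.037 | 45.8 0.094 0.015 | 47.8 0.063 0.018 | 49.8 0.013 0.025 | 51.8 -0.022 0.029 | 53.8 -0.09 0.029 | 55.8 -0.144 0.028 | 57.8 -0.339 0.035 | 59.8 -0.06 0.021 | 61.8 0.246 0.013 | 63.8 0.342 0.023 | 19.075 0.05536244045520515
```

Torque repeats every 20° with notches at 20, 40 and 60. At 63.8 it climbs instead of letting go, so 60° is notch zero. I'll confirm with a small extra step, then back off exactly to -20° (yaw 80°), checking torque on the way.

Run:
```python
from h import *
q=np.array(arm.current_joint_positions())
q[5]+=1.2; arm.move_joints(q); print("press",60-yaw(),tza(10))
q6z=q[5]-(60-yaw()-60)   # joint 6 at notch zero
a=60-yaw()
for r in [60,52,48,44,40,32,24,20,12,4,0,-4,-8,-10,-12,-14,-16,-18,-20]:
    q[5]=q6z-(60-r); arm.move_joints(q); t,s=tza(4); print(round(60-yaw(),1),round(t,3),end=" | ")
arm.sleep(.5); print(tza(),arm.current_width(),arm.current_t())
```

```text
press 64.89179768704668 (np.float64(0.3426404956867839), np.float64(0.024217427913103266))
60.2 -0.002 | 52.4 -0.042 | 48.3 0.025 | 44.3 0.116 | 40.3 0.009 | 32.4 -0.008 | 24.5 0.125 | 20.4 0.018 | 12.4 -0.031 | 4.5 0.15 | 0.5 0.027 | -3.5 -0.143 | -7.5 -0.034 | -9.5 0.017 | -11.5 0.032 | -13.5 0.076 | -15.5 0.158 | -17.5 0.307 | -19.5 -0.0 | (np.float64(0.028687741568204597), np.float64(0.01848730602382926)) 0.055474699070441696 25.425
```

The torque peaks and zero crossings show four clicks passed, and the dial is resting in a notch with about 0 torque. Now I'll release it and push the lock.

Run:
```python
from h import *
arm.grip(.075); arm.move_l([*D,.28],feed=.15); arm.grip(0.0)
a=np.radians(14.7); g=np.array([np.cos(a),np.sin(a)])
Ro=R(a+np.pi/2); P=lambda s,z:[*(D+s*g),z]
arm.move_to(P(-.114,.25),Ro); arm.move_l(P(-.114,.167),feed=.1)
f0=arm.current_force()[:2]@g; print(arm.current_width(),f0,arm.current_t())
for s in np.arange(-.108,-.0799,.0015):
    arm.move_l(P(s,.167),feed=.03); f=arm.current_force()[:2]@g-f0
    print(round((arm.current_ee_pos()[:2]-D)@g*1e3,1),round(f,1),end=" | ")
    if f<-9: break
print(arm.current_t()); snap("w4")
```

```text
0.00044778631835592657 0.10392044867398131 29.525
-107.7 -0.6 | -106.5 -0.1 | -104.9 0.4 | -103.4 0.2 | -101.9 -0.8 | -100.4 0.6 | -98.9 -0.5 | -97.4 -0.1 | -95.9 -0.4 | -94.6 -1.7 | -93.0 -2.0 | -91.4 -1.3 | -89.9 -1.2 | -88.4 -1.3 | -86.9 -1.8 | -85.3 -2.2 | -83.9 -1.8 | -83.6 -9.9 | 34.125
```

Contact came at about -95 mm and a hard stop at -83.6 mm, so the tab moved about 11.5 mm and is home. I'll back away and check with a picture.

Run:
```python
from h import *
a=np.radians(14.7); g=np.array([np.cos(a),np.sin(a)]); P=lambda s,z:[*(D+s*g),z]
arm.move_l(P(-.114,.167),feed=.08); arm.move_l(P(-.114,.30),feed=.2)
arm.move_to(P(-.10,.42),R(a)); arm.sleep(.3); im=snap("w5")
for x in(-.073,-.063,-.085): print(proj("w5",[*(D+x*g),.178]).round(1))
cv2.imwrite("pics/w5c.png",cv2.resize(im[0:240,180:500],None,fx=2.5,fy=2.5)); print(arm.current_t())
```

```text
[318.4 176.9]
[318.4 168. ]
[318.4 187.5]
37.35
```

View pics/w5c.png

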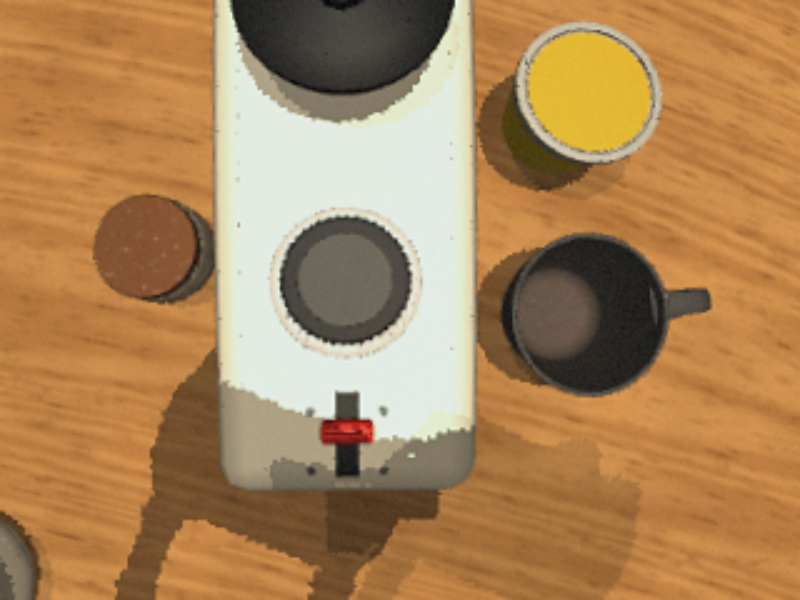

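The tab spans rows 168 to 177, exactly where the home position should appear. The mug, tub and jar are undisturbed and the arm is clear.

```bash
python3 -c "
from rig import arm
print(arm.sign_off())"
```

```text
the job is handed in; nothing more can be done
None
```

I turned the dial clockwise to the end stop without forcing it, backed it off four clicks and pushed the lock slide fully home; nothing else was disturbed, and I handed the job in at about 37 s (the hand-in call returned no verdict).

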